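# Lock the freezer rack

## Task

Lock the two-box freezer rack: take the long locking rod out of the white rod block, thread it from above down through all three eyes at the front of the rack, and lower it until its collar rests on the top eye, then let go. Lower it in the gripper rather than letting it drop, and leave the short rod in the block.

Things in the scene. Friction and masses are not known exactly. Their poses are not given: they have to be found in the camera images.
- long_rod: The longer of two steel locking rods with black knobs, upright in a pocket of the fixed white block. Shank 10 mm thick, 130 mm long, tip tapered; then a collar 48 mm across (130 to 135 mm above the tip); then a knob 28 mm across (135 to 170 mm above the tip), to hold from above. 0.1 to 0.17 kg. Origin at the tip, z up the rod. Tip starts 10 mm, knob top 180 mm above the table.
- short_rod: Bystander: the same but with a shank of 70 mm, its top only 120 mm above the table. Origin at its tip, z up. Both rods and a bare glass rod (top at 130 mm) stand in the block's three pockets, in any order. Block 60 x 210 mm, 70 mm tall; pockets 13 mm wide, 60 mm deep, in a row 75 mm apart.
- eye_top (a point): Centre of the two-box rack's top eye, on the tab's upper face, 142 mm above the table; z up, x away from the rack. The fixed aluminium rack (145 wide, 140 deep, 142 mm tall) holds two card boxes; nothing is higher. Its front looks away from the robot; there its three shelves carry tabs 56 x 56 x 6 mm, each with a round eye 26 mm wide, in line 60 mm apart. A low one-box rack with two eyes is a bystander.
- eye_low (a point): Centre of the same rack's lowest eye, on the tab's upper face, 22 mm above the table, 120 mm straight below the top eye; same axes. With the collar resting on the top eye the rod's tip is 10 mm below this point.
There are look-alikes about, which are no part of the job. Leave any green look-alike of the long_rod alone.

How it is judged:
By the outcome, as a careful person would: the job done as asked, in the order asked, and still so for the second after the job is handed in, with the robot touching nothing.
It also fails if it takes over 40 s, if anything falls off the work surface, if the arm or the gripper's body presses on something with over 40 N, if the wrist force passes 120 N, or if a joint passes its speed limit or range.

## Robot

A 6-joint arm with a two-finger parallel gripper is mounted at the origin on the work surface. World frame = base frame: x ahead of the robot, y to its left, z up, the work surface at z = 0. Lengths are in m, angles in rad, forces in N, time in s.
With the tool pointing down it reaches from about 0.35 to 0.775 m from the base axis. Payload 5.5 kg.
Tool frame: the origin (TCP) lies on the mounting face of the last link; the fingertips stand 173 mm ahead of it and the grasp point (between the pads) lies 155 mm ahead of it; z points along the fingers, y is the line along which they close (so a half turn about z gives the same grasp; the last joint's range is limited). The gripper opens to 85 mm and grips with 20 to 120 N. Pads are 22 mm wide; open, the fingers measure 114 mm over their backs; the gripper's body (76 mm by 85 mm) begins 54 mm behind the grasp point. The pads swing forward as they close: fully open they stand 13 mm farther back than shut.
Start: joints at [-1.434, 0.313, 0.046, 1.304, 0, 1.431], TCP at [0.157, -0.553, 0.405] pointing down, gripper open.
Joint ranges: [-2.76, 2.76], [-0.86, 1.69], [-1.03, 1.26], [-2.2, 2.34], [-1.47, 1.5], [-3.14, 3.14]. Speed limits (rad/s): [2.57, 2.57, 3.14, 3.14, 3.14, 3.14].

## Interface

Orientations are given as a rotation vector (axis times angle).
In Python, from plant import sensors, get_image, finish_job, nets gives the robot as it stands. The module is installed in compiled form; this text tells all that it offers.
- The arm moves only by the tool jog_arm, never from a script. Its argument "series" is a list of rows, each a list of 7 numbers: the shift along the world's x, y, z in units of 25 mm (1.0 is 25 mm), then the turn, a rotation vector about the world's x, y, z in units of 5 degrees (1.0 is 5 degrees), then the closure, from 0 (fully open) to 1 (shut). A call has exactly 10 rows; each row shifts and turns the commanded pose from where the row before left it; what a row does not reach is not made up. A row lasts 1/12 s, in which the tool goes at most 41.7 mm and 7.16 degrees, less where a joint would pass 70% of its speed; a pose out of reach is approached as far as the arm can. A call is refused whole if a number of a shift passes 1 or a number of a turn 1, either way. A call with a gripper value outside its range is refused whole. The fingers move at their own pace and stop on an object; "squeeze" is the grip in N (left out, the last holds). Time passes only in rows, so rows that do not move let the fingers close, or fill a call up. It gives the time, the measured TCP pose, the force, the opening and the grip force at its end, in the units of the state.
- sensors.read_state(): the state, without advancing time (a new reading comes with each control period).
- get_image(name): name is "scene" or "top" or "wrist"; returns a dict with "pixels" (420x560x3 uint8, red, green, blue), "range_z" (420x560 float32, m along the optical axis (not along the pixel's ray), 0 where there is no reading), "intrinsics" (3x3 intrinsics, pixels), "rvec" (rotation vector, rad) and "tvec" (3), from world to camera coordinates, as OpenCV has them; the wrist camera has in their place "tool_from_camera" (4x4, takes a point from camera to tool coordinates, whose origin is the TCP and whose axes are the flange's). Camera axes: x right, y down, z forward; pixel columns grow to the right and rows downward; lengths in m; the calibration is good to about 2 mm. A picture is of the moment at which its call begins: read the wrist's pose just before it.
- finish_job(): hands the job in; it is judged then, once.
Trained networks look in the newest picture that a camera, given by its name, has taken for a name from the list of things; names that differ only in an ending like _2 or _b are one class to them, and where a whole thing is asked for, a point or a joint stands for the part that bears it (a point fixed in the world has none). Each returns a list of dicts, best first, with "confidence" (0 to 1); they miss things now and then, are a little off and sometimes report something else, mostly with a low value. They report only what shows in the picture. A call takes as long as a camera call. They do not tell look-alikes from the thing itself.
- nets.regions_of(camera, query): "pixels" (420x560 bool, what is visible of it) and "box" ([left, top, right, bottom] in pixels, round what is visible of it).
The state is a dict: "clock": time; "qpos": joint angles; "joint_velocities": joint speeds; "tau": joint torques, N m; "position": TCP position; "tcp_rot": TCP orientation; "wrist_force": force on the tool from outside, world axes, zero at the start; "torque": the same for the moment, N m; "gripper_width": finger opening in m; "grip_force": force on a finger pad.
Only numpy, scipy, OpenCV 4.12 (cv2) and the standard library are available. Lean on these libraries where they do the work, as an engineer would, in place of code of your own. Each camera call takes 0.05 s, during which the arm holds its last target. There are 200 camera calls.

## Working session

There is one attempt and no reset: what is moved stays moved. The work goes in short steps, Python scripts to look and compute and a tool call to move; the robot and the scene stay as the last step left them, time stands still between calls to the robot, and variables do not carry over. Pictures are saved under pics/ and viewed, at most 10 in all, crops included, and the job is handed in when it is done.

Besides the shell and the picture viewer there is one more tool, called after "Request:" by a JSON object that holds its "api" and its "payload", one argument or row to a line. jog_arm: Moves the arm, as the interface text tells. Its arguments: {"type":"object","properties":{"series":{"type":"array"},"squeeze":{"type":"number"}},"required":["series"]}

```bash
mkdir -p pics; cat > h.py <<'E'
import numpy as np,cv2
from plant import sensors,get_image,finish_job,nets
def pts(im):
    K=im["intrinsics"];z=im["range_z"];v,u=np.indices(z.shape)
    c=np.stack([(u-K[0,2])/K[0,0]*z,(v-K[1,2])/K[1,1]*z,z],-1)
    R=cv2.Rodrigues(np.array(im["rvec"],float))[0]
    w=(c-np.array(im["tvec"]).ravel())@R
    w[z==0]=np.nan
    return w
E
python3 - <<'E'
from h import *
a=get_image("scene");b=get_image("top")
cv2.imwrite("pics/s.png",a["pixels"][...,::-1]);cv2.imwrite("pics/t.png",b["pixels"][...,::-1])
for c,im in(("scene",a),("top",b)):
    w=pts(im)
    for q in("long_rod","short_rod","eye_top","eye_low"):
        for d in nets.regions_of(c,q)[:4]:
            p=w[d["pixels"]];p=p[~np.isnan(p[:,0])]
            print(c,q,round(d["confidence"],2),d["box"],np.round(np.median(p,0),3) if len(p) else None, np.round(p[:,2].max(),3) if len(p) else None)
E
```

```text
scene long_rod 0.65 [175.4, 147.0, 196.0, 204.0] [ 0.404 -0.267  0.135] 0.17
scene long_rod 0.59 [162.1, 168.3, 187.8, 212.7] [ 0.498 -0.261  0.144] 0.181
scene long_rod 0.55 [107.5, 180.4, 132.0, 246.5] [ 0.552 -0.367  0.134] 0.17
scene short_rod 0.8 [201.3, 193.4, 220.0, 219.4] [ 0.514 -0.186  0.093] 0.121
scene eye_top 0.71 [337.5, 176.9, 426.4, 282.6] [0.552 0.17  0.118] 0.145
scene eye_low 0.65 [339.2, 174.9, 428.4, 284.3] [0.552 0.169 0.119] 0.145
top long_rod 0.97 [395.9, 246.6, 426.3, 273.9] [ 0.398 -0.267  0.138] 0.174
top long_rod 0.88 [396.9, 199.9, 419.1, 225.2] [ 0.489 -0.258  0.15 ] 0.185
top long_rod 0.57 [442.6, 176.1, 469.4, 201.0] [ 0.545 -0.365  0.14 ] 0.175
top short_rod 0.64 [355.1, 202.0, 379.7, 222.5] [ 0.501 -0.186  0.088] 0.124
top eye_top 0.89 [151.0, 156.0, 241.8, 256.5] [0.498 0.167 0.142] 0.147
top eye_low 0.83 [150.2, 154.8, 237.9, 254.5] [0.498 0.166 0.142] 0.147
```

View pics/s.png

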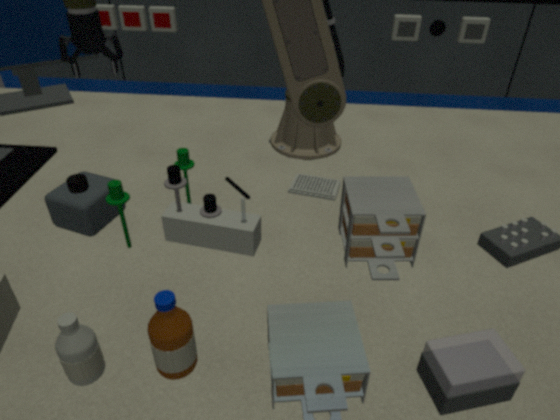

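View pics/t.png

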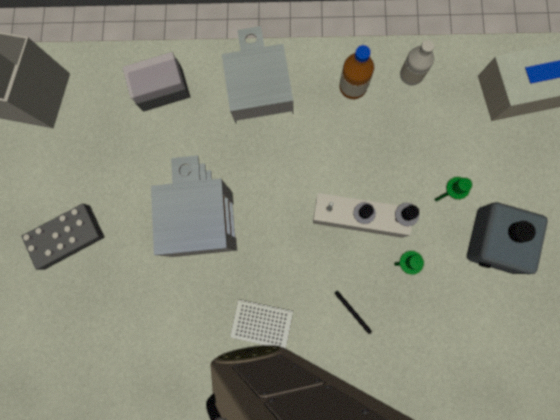

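The long rod (black knob) is at top (408,213) and scene (175,177), between two green look-alikes. The two-box rack's top tab is at top (185,170) and scene (392,222). Next I measure the knob and the eye more finely.

```bash
python3 - <<'E'
from h import *
b=get_image("top");w=pts(b);z=w[...,2];px=b["pixels"].astype(int)
s=get_image("scene");ws=pts(s)
for n,W in(("top",w),("scene",ws)):
    m=(abs(W[...,0]-.495)<.035)&(abs(W[...,1]+.26)<.035)&(W[...,2]>.172)
    if m.sum():print(n,"knob top",m.sum(),W[m].mean(0).round(4),W[m].min(0).round(4),W[m].max(0).round(4))
    m=(abs(W[...,0]-.495)<.04)&(abs(W[...,1]+.26)<.04)&(W[...,2]>.137)&(W[...,2]<.152)
    if m.sum():print(n,"collar",m.sum(),W[m].mean(0).round(4),W[m].min(0).round(4),W[m].max(0).round(4))
# circle of the collar+knob fit, eye
K=b["intrinsics"];R=cv2.Rodrigues(np.array(b["rvec"],float))[0];t=np.array(b["tvec"]).ravel()
def plane(u,v,h):
    d=R.T@np.linalg.solve(K,[u,v,1.]);o=-R.T@t
    return o+d*(h-o[2])/d[2]
print("cam",-R.T@t)
sub=z[150:190,165:210]
print((sub[::2,::1]*1000)[:, :].round().astype(int)[:20,::2])
m=((z>.132)&(z<.155)).astype(np.uint8);m2=m.copy();m2[:, :140]=0;m2[:,250:]=0;m2[:145]=0;m2[265:]=0
cs,hi=cv2.findContours(m2,cv2.RETR_CCOMP,cv2.CHAIN_APPROX_NONE)
for c,h in zip(cs,hi[0]):
    if len(c)>8:
        (u,v),r=cv2.minEnclosingCircle(c);print(len(c),h[3],u,v,r,plane(u,v,.142).round(4))
        if len(c)>150:
            for q in cv2.boxPoints(cv2.minAreaRect(c)): print(plane(*q,.142).round(3))
print(np.nanmedian(z[180:250,160:220]))
cr=np.hstack([cv2.resize(b["pixels"][140:220,140:220],(400,400),interpolation=cv2.INTER_CUBIC),cv2.resize(b["pixels"][175:255,370:450],(400,400),interpolation=cv2.INTER_CUBIC)])
cv2.imwrite("pics/c.png",cr[...,::-1])
E
```

```text
top knob top 183 [ 0.4918 -0.2633  0.1803] [ 0.4786 -0.2771  0.172 ] [ 0.5054 -0.2504  0.1844]
top collar 246 [ 0.4891 -0.2587  0.1461] [ 0.4691 -0.2877  0.1417] [ 0.5155 -0.2407  0.1517]
scene knob top 104 [ 0.4961 -0.2619  0.1774] [ 0.4806 -0.2758  0.1722] [ 0.5087 -0.2486  0.1799]
scene collar 185 [ 0.5018 -0.2601  0.1441] [ 0.4721 -0.2861  0.1383] [ 0.5163 -0.2396  0.1516]
cam [ 0.3792459  -0.0506104   0.92544697]
[[                   1                    3                    1
                    -3                    2                    5
                    -2                    0                    4
                    -1                    1                    2
                     3                    1                    0
                    -1                    0                    2
                    -1                   -2                    1
                     1                    1]
 [                   1                    1                    1
                    -3                    1                    0
                     3                   -2     
[... 8951 characters left out ...]

                   146                  144                  143
                   142                  142                  142
                   142                  140                  144
                   141                  142                  147
                   143                  142                  141
                   144                  144]]
329 -1 186.5381622314453 209.18362426757812 55.38275909423828 [0.5035 0.1757 0.142 ]
[0.61  0.263 0.142]
[0.621 0.111 0.142]
[0.424 0.091 0.142]
[0.413 0.237 0.142]
35 0 185.3795166015625 169.15060424804688 6.987037181854248 [0.5868 0.1816 0.142 ]
0.14249961156409585<stdin>:16: RuntimeWarning: invalid value encountered in cast
```

View pics/c.png

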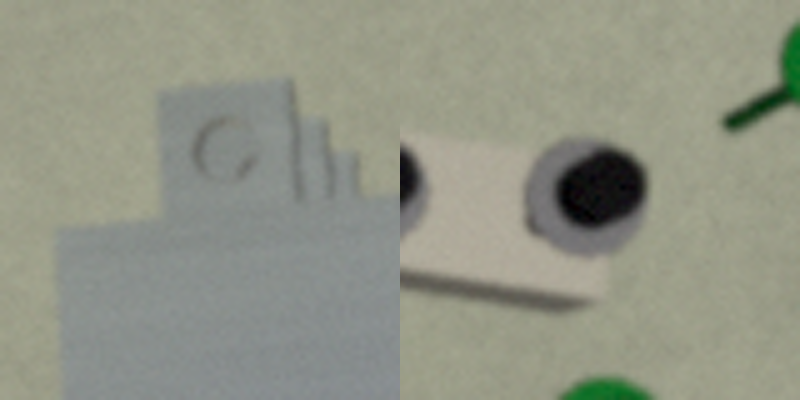

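The left crop shows the eye at about (185,169) in the top image; the right crop shows the long rod's knob and collar. The depths agree with 142 mm and 180 mm. Knob at about (0.493,-0.263), eye at about (0.587,0.182).

```bash
python3 - <<'E'
from h import *
s=sensors.read_state();print(s["clock"],s["position"],cv2.Rodrigues(np.array(s["tcp_rot"],float))[0].round(3))
w=pts(get_image("top"))
for n,x,y in(("box",.48,-.47),("rackarea",.5,.17)):
    m=(abs(w[...,0]-x)<.06)&(abs(w[...,1]-y)<.06);print(n,np.nanmax(w[m][:,2]))
E
```

```text
0.6 [ 0.1571333  -0.55311913  0.40475782] [[ 0.962  0.273  0.   ]
 [ 0.273 -0.962 -0.   ]
 [-0.     0.    -1.   ]]
box 0.12595024493979332
rackarea 0.14700634386322758
```

Request:
{"api": "jog_arm", "payload": {
  "series": [
    [0.9,0.7,0.4,0,0,0,0],
    [1,0.8,0.4,0,0,0,0],
    [1,0.8,0.2,0,0,0,0],
    [1,0.8,0,0,0,0,0],
    [1,0.8,0,0,0,0,0],
    [1,0.8,0,0,0,0,0],
    [1,0.8,0,0,0,0,0],
    [1,0.8,0,0,0,0,0],
    [1,0.8,0,0,0,0,0],
    [1,0.8,0,0,0,0,0]
  ]
}}

```text
clock: 1.48
position: [0.4057, -0.3544, 0.43]
tcp_rot: [3.111, 0.433, 0.0]
wrist_force: [0.3, 0.1, 0.2]
gripper_width: 0.0852
grip_force: 0.0
```

Request:
{"api": "jog_arm", "payload": {
  "series": [
    [0.9,0.9,0,0,0,0,0],
    [0.9,0.9,0,0,0,0,0],
    [0.8,0.9,0,0,0,0,0],
    [0.6,0.6,0,0,0,0,0],
    [0.3,0.3,0,0,0,0,0],
    [0,0,0,0,0,0,0],
    [0,0,0,0,0,0,0],
    [0,0,0,0,0,0,0],
    [0,0,0,0,0,0,0],
    [0,0,0,0,0,0,0]
  ]
}}

```text
clock: 2.32
position: [0.4914, -0.2667, 0.4298]
tcp_rot: [3.112, 0.43, -0.0]
wrist_force: [-0.3, 0.3, 0.4]
gripper_width: 0.0856
grip_force: 0.0
```

```bash
cat >> h.py <<'E'
def wpts():
    s=sensors.read_state();im=get_image("wrist")
    K=im["intrinsics"];z=im["range_z"];v,u=np.indices(z.shape)
    c=np.stack([(u-K[0,2])/K[0,0]*z,(v-K[1,2])/K[1,1]*z,z,np.ones_like(z)],-1)
    T=np.eye(4);T[:3,:3]=cv2.Rodrigues(np.array(s["tcp_rot"],float))[0];T[:3,3]=s["position"]
    w=(c@(T@np.array(im["tool_from_camera"])).T)[...,:3];w[z==0]=np.nan
    return s,im,w
E
python3 - <<'E'
from h import *
s,im,w=wpts();print(np.array(s["position"]).round(4))
cv2.imwrite("pics/w1.png",im["pixels"][...,::-1])
near=(abs(w[...,0]-.493)<.05)&(abs(w[...,1]+.263)<.05)
for a,b in((.17,.19),(.138,.152)):
    p=w[near&(w[...,2]>a)&(w[...,2]<b)]
    if len(p):print(a,len(p),np.median(p,0).round(4),p.min(0).round(4),p.max(0).round(4),cv2.minEnclosingCircle(p[:,:2].astype(np.float32)))
E
```

```text
[ 0.4914 -0.2667  0.4298]
0.17 1061 [ 0.4934 -0.2632  0.18  ] [ 0.4781 -0.2772  0.1701] [ 0.5057 -0.25    0.1822] ((0.491786926984787, -0.2635875344276428), 0.01401587761938572)
0.138 1145 [ 0.5019 -0.2593  0.1452] [ 0.4709 -0.2872  0.1409] [ 0.5151 -0.24    0.1518] ((0.49159976840019226, -0.26367977261543274), 0.02402758225798607)
```

View pics/w1.png

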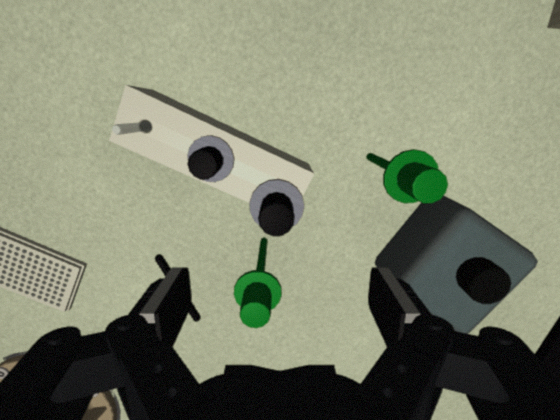

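The knob is at (277,213) and its centre is (0.492,-0.2636). The collar's centre is the same, so the rod is upright. I'm going down on it now.

Request:
{"api": "jog_arm", "payload": {
  "series": [
    [0,0.12,0,0,0,0,0],
    [0,0,-0.6,0,0,0,0],
    [0,0,-0.8,0,0,0,0],
    [0,0,-0.8,0,0,0,0],
    [0,0,-0.7,0,0,0,0],
    [0,0,-0.6,0,0,0,0],
    [0,0,-0.4,0,0,0,0],
    [0,0,-0.3,0,0,0,0],
    [0,0,0,0,0,0,0],
    [0,0,0,0,0,0,0]
  ],
  "squeeze": 40
}}

```text
clock: 3.2
position: [0.4921, -0.2627, 0.3249]
tcp_rot: [3.112, 0.433, -0.0]
wrist_force: [0.3, -0.7, 0.8]
gripper_width: 0.0854
grip_force: 0.0
```

Request:
{"api": "jog_arm", "payload": {
  "series": [
    [0,0,0,0,0,0,0.4],
    [0,0,0,0,0,0,0.6],
    [0,0,0,0,0,0,0.8],
    [0,0,0,0,0,0,1],
    [0,0,0,0,0,0,1],
    [0,0,0,0,0,0,1],
    [0,0,0,0,0,0,1],
    [0,0,0,0,0,0,1],
    [0,0,0,0,0,0,1],
    [0,0,0,0,0,0,1]
  ],
  "squeeze": 40
}}

```text
clock: 4.03
position: [0.4923, -0.2628, 0.3252]
tcp_rot: [3.111, 0.433, 0.001]
wrist_force: [-0.0, 0.7, 5.3]
gripper_width: 0.027
grip_force: 39.4
```

Request:
{"api": "jog_arm", "payload": {
  "series": [
    [0,0,0.2,0,0,0,1],
    [0,0,0.5,0,0,0,1],
    [0,0,0.7,0,0,0,1],
    [0,0,0.8,0,0,0,1],
    [0,0,0.9,0,0,0,1],
    [0,0,0.9,0,0,0,1],
    [0,0,0.9,0,0,0,1],
    [0,0,0.9,0,0,0,1],
    [0,0,0.7,0,0,0,1],
    [0,0,0.3,0,0,0,1]
  ],
  "squeeze": 60
}}

```text
clock: 4.87
position: [0.4921, -0.2626, 0.497]
tcp_rot: [3.11, 0.433, 0.003]
wrist_force: [-0.2, -0.5, -2.1]
gripper_width: 0.0263
grip_force: 59.5
```

```bash
cat > tip.py <<'E'
from h import *
import sys
s=sensors.read_state();P=np.array(s["position"]);print(s["clock"],P.round(4),s["gripper_width"])
for c in("scene","top"):
    im=get_image(c);w=pts(im)
    zb=P[2]-.155-.168
    d=w-P
    m=(abs(d[...,0])<.03)&(abs(d[...,1])<.03)&(w[...,2]<P[2]-.185)&(w[...,2]>P[2]-.33)
    p=w[m]
    print(c,len(p))
    for h in np.arange(-.33,-.18,.02):
        q=p[(p[:,2]>P[2]+h)&(p[:,2]<P[2]+h+.02)]
        if len(q)>3:print(round(h,2),len(q),(np.median(q,0)-P).round(4),round(q[:,2].min(),4))
    cv2.imwrite(f"pics/{c}_{sys.argv[1]}.png",im["pixels"][...,::-1])
E
python3 tip.py lift
```

```text
4.8667 [ 0.4921 -0.2626  0.497 ] 0.026304612753645366
scene 290
-0.33 9 [ 0.0038  0.0015 -0.3121] 0.1817
-0.31 43 [ 0.0043  0.0013 -0.3007] 0.1872
-0.29 43 [ 0.0037  0.001  -0.2798] 0.2074
-0.27 43 [ 0.0037  0.0014 -0.2608] 0.2276
-0.25 49 [ 0.0037  0.001  -0.2409] 0.247
-0.23 49 [ 0.0039  0.0019 -0.2198] 0.2671
-0.21 40 [ 0.0039  0.0012 -0.2018] 0.2873
-0.19 14 [ 0.0172  0.0124 -0.186 ] 0.3099
top 64
-0.31 20 [-0.0015  0.0017 -0.2968] 0.1884
-0.29 20 [-0.0015  0.0016 -0.2789] 0.2075
-0.27 18 [-0.0024  0.0013 -0.2596] 0.2284
-0.25 4 [-0.0034  0.0005 -0.2445] 0.2485
```

View pics/scene_lift.png

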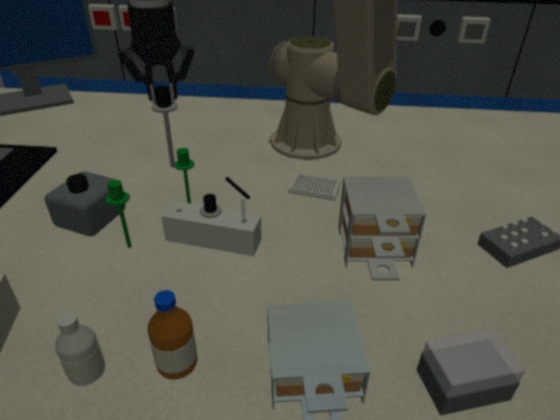

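The rod is lifted and hangs vertical at scene (168,135), tip at about 0.181 m. The short and glass rods are still in the block. I'm carrying it to the rack.

Request:
{"api": "jog_arm", "payload": {
  "series": [
    [0.1,0.3,0,0,0,0,1],
    [0.1,0.6,0,0,0,0,1],
    [0.2,0.9,0,0,0,0,1],
    [0.2,0.9,0,0,0,0,1],
    [0.2,0.9,0,0,0,0,1],
    [0.2,0.9,0,0,0,0,1],
    [0.2,0.9,0,0,0,0,1],
    [0.2,0.9,0,0,0,0,1],
    [0.2,0.9,0,0,0,0,1],
    [0.2,0.9,0,0,0,0,1]
  ]
}}

```text
clock: 5.8
position: [0.5369, -0.0584, 0.4927]
tcp_rot: [-3.11, -0.434, 0.005]
wrist_force: [0.4, -0.4, -1.7]
gripper_width: 0.0262
grip_force: 59.4
```

Request:
{"api": "jog_arm", "payload": {
  "series": [
    [0.2,0.9,0,0,0,0,1],
    [0.2,0.9,0,0,0,0,1],
    [0.2,0.9,0,0,0,0,1],
    [0.2,0.9,0,0,0,0,1],
    [0.2,0.9,0,0,0,0,1],
    [0.2,0.9,0,0,0,0,1],
    [0.2,0.9,0,0,0,0,1],
    [0.2,0.9,0,0,0,0,1],
    [0.2,0.8,0,0,0,0,1],
    [0.2,0.6,0,0,0,0,1]
  ]
}}

```text
clock: 6.63
position: [0.5868, 0.1572, 0.4924]
tcp_rot: [-3.111, -0.436, 0.006]
wrist_force: [0.5, 0.5, -0.8]
gripper_width: 0.0263
grip_force: 59.4
```

Request:
{"api": "jog_arm", "payload": {
  "series": [
    [0,0.3,0,0,0,0,1],
    [0,0,0,0,0,0,1],
    [0,0,0,0,0,0,1],
    [0,0,0,0,0,0,1],
    [0,0,0,0,0,0,1],
    [0,0,0,0,0,0,1],
    [0,0,0,0,0,0,1],
    [0,0,0,0,0,0,1],
    [0,0,0,0,0,0,1],
    [0,0,0,0,0,0,1]
  ]
}}

```text
clock: 7.47
position: [0.5871, 0.1621, 0.4948]
tcp_rot: [3.112, 0.433, 0.0]
wrist_force: [-1.8, 0.4, -0.8]
gripper_width: 0.0261
grip_force: 59.4
```

```bash
cat >> tip.py <<'E'
# eye centres seen by the scene camera: holes in the tab at each height
im=get_image("scene");w=pts(im)
for h in(.142,.082,.022):
    m=((abs(w[...,2]-h)<.006)&(abs(w[...,0]-.585)<.06)&(abs(w[...,1]-.182)<.06)).astype(np.uint8)
    cs,hi=cv2.findContours(m,cv2.RETR_CCOMP,cv2.CHAIN_APPROX_NONE)
    K=im["intrinsics"];R=cv2.Rodrigues(np.array(im["rvec"],float))[0];t=np.array(im["tvec"]).ravel();o=-R.T@t
    for c,q in zip(cs,hi[0] if hi is not None else []):
        if q[3]>=0 and len(c)>10:
            u=c[:,0].astype(float);d=np.c_[(u[:,0]-K[0,2])/K[0,0],(u[:,1]-K[1,2])/K[1,1],np.ones(len(u))]@R
            g=o+d*((h-o[2])/d[:,2])[:,None];print("eye",h,len(c),cv2.minEnclosingCircle(g[:,:2].astype(np.float32)))
E
python3 tip.py over
```

```text
7.4667 [0.5871 0.1621 0.4948] 0.02614050815295321
scene 343
-0.33 8 [ 0.0023 -0.0016 -0.3125] 0.1801
-0.31 52 [ 0.0035 -0.0015 -0.3003] 0.1851
-0.29 51 [ 0.0033 -0.001  -0.281 ] 0.2049
-0.27 54 [ 0.0031 -0.0009 -0.2602] 0.2249
-0.25 60 [ 0.003  -0.0008 -0.2408] 0.2448
-0.23 62 [ 0.0034 -0.0012 -0.2198] 0.2649
-0.21 42 [ 0.0037 -0.001  -0.2034] 0.2851
-0.19 14 [ 0.0152 -0.01   -0.1859] 0.3081
top 102
-0.31 24 [-0.003  -0.0051 -0.3001] 0.185
-0.29 23 [-0.0037 -0.0049 -0.2782] 0.2058
-0.27 26 [-0.0029 -0.0049 -0.2585] 0.2252
-0.25 25 [-0.0031 -0.0048 -0.2387] 0.2477
eye 0.142 31 ((0.5903579592704773, 0.18233340978622437), 0.013380506075918674)
eye 0.082 30 ((0.5905276536941528, 0.18268796801567078), 0.013875561766326427)
eye 0.022 29 ((0.5899602770805359, 0.18266774713993073), 0.014400623738765717)
```

View pics/scene_over.png

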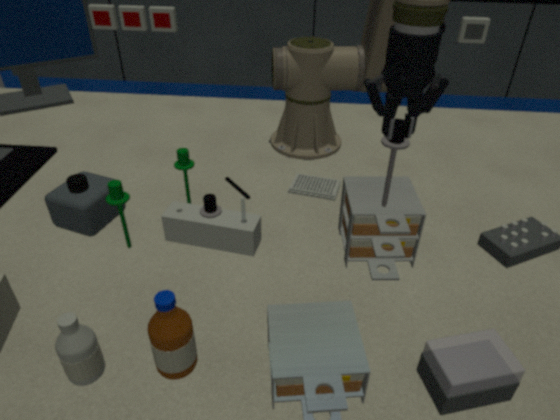

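The rod hangs over the rack at scene (390,175), short of the eye at (392,222). The two cameras put the eye at (0.590,0.1825) and (0.587,0.1816), so I shift by +2 mm and +20 mm.

Request:
{"api": "jog_arm", "payload": {
  "series": [
    [0.08,0.3,0,0,0,0,1],
    [0,0.3,0,0,0,0,1],
    [0,0.22,0,0,0,0,1],
    [0,0,0,0,0,0,1],
    [0,0,0,0,0,0,1],
    [0,0,0,0,0,0,1],
    [0,0,0,0,0,0,1],
    [0,0,0,0,0,0,1],
    [0,0,0,0,0,0,1],
    [0,0,0,0,0,0,1]
  ]
}}

```text
clock: 8.45
position: [0.5891, 0.1826, 0.4948]
tcp_rot: [3.112, 0.433, 0.0]
wrist_force: [-0.3, -0.4, -1.1]
gripper_width: 0.0261
grip_force: 59.4
```

Request:
{"api": "jog_arm", "payload": {
  "series": [
    [0,0,-0.2,0,0,0,1],
    [0,0,-0.3,0,0,0,1],
    [0,0,-0.3,0,0,0,1],
    [0,0,-0.3,0,0,0,1],
    [0,0,-0.3,0,0,0,1],
    [0,0,-0.3,0,0,0,1],
    [0,0,-0.3,0,0,0,1],
    [0,0,-0.2,0,0,0,1],
    [0,0,0,0,0,0,1],
    [0,0,0,0,0,0,1]
  ]
}}

```text
clock: 9.28
position: [0.5891, 0.1829, 0.4394]
tcp_rot: [3.111, 0.433, -0.001]
wrist_force: [0.0, 0.7, -1.3]
gripper_width: 0.026
grip_force: 59.4
```

```bash
python3 tip.py in1; python3 -c "
import cv2;i=cv2.imread('pics/scene_in1.png')[80:300,320:460];cv2.imwrite('pics/in1c.png',cv2.resize(i,None,fx=2.7,fy=2.7,interpolation=2))"
```

```text
9.2833 [0.5891 0.1829 0.4394] 0.02601718854876097
scene 812
-0.31 561 [ 0.0045 -0.0026 -0.2985] 0.1336
-0.29 45 [ 0.003  -0.001  -0.2792] 0.1499
-0.27 47 [ 0.0028 -0.0009 -0.2608] 0.1696
-0.25 57 [ 0.0033 -0.0015 -0.2393] 0.1895
-0.23 55 [ 0.0026 -0.001  -0.2193] 0.2098
-0.21 32 [ 0.0028 -0.0016 -0.2027] 0.2296
-0.19 12 [ 0.0191 -0.0007 -0.1855] 0.2525
top 624
-0.31 561 [-0.0048 -0.0059 -0.2969] 0.1303
-0.29 20 [-0.003  -0.0045 -0.2813] 0.1501
-0.27 20 [-0.0025 -0.0052 -0.2593] 0.1707
-0.25 21 [-0.0036 -0.005  -0.239 ] 0.1902
eye 0.142 14 ((0.5932613611221313, 0.18944121897220612), 0.008634005673229694)
eye 0.142 15 ((0.5899451971054077, 0.17573124170303345), 0.009891074150800705)
eye 0.082 30 ((0.5903182625770569, 0.1832255870103836), 0.013953547924757004)
eye 0.022 31 ((0.5897176265716553, 0.1828138381242752), 0.014547028578817844)
```

View pics/in1c.png

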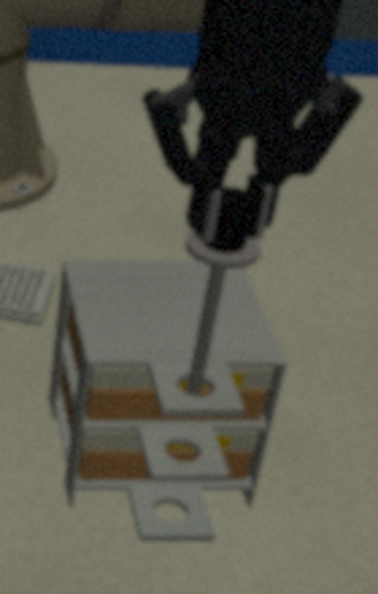

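The rod is in the top eye, at crop (197,390), with clearance all round. I keep lowering.

Request:
{"api": "jog_arm", "payload": {
  "series": [
    [0,0,-0.2,0,0,0,1],
    [0,0,-0.3,0,0,0,1],
    [0,0,-0.3,0,0,0,1],
    [0,0,-0.3,0,0,0,1],
    [0,0,-0.3,0,0,0,1],
    [0,0,-0.3,0,0,0,1],
    [0,0,-0.3,0,0,0,1],
    [0,0,-0.2,0,0,0,1],
    [0,0,0,0,0,0,1],
    [0,0,0,0,0,0,1]
  ]
}}

```text
clock: 10.27
position: [0.589, 0.1829, 0.3844]
tcp_rot: [3.111, 0.433, -0.001]
wrist_force: [-0.1, -0.3, -0.5]
gripper_width: 0.0261
grip_force: 59.4
```

Request:
{"api": "jog_arm", "payload": {
  "series": [
    [0,0,-0.2,0,0,0,1],
    [0,0,-0.3,0,0,0,1],
    [0,0,-0.3,0,0,0,1],
    [0,0,-0.3,0,0,0,1],
    [0,0,-0.3,0,0,0,1],
    [0,0,-0.3,0,0,0,1],
    [0,0,-0.2,0,0,0,1],
    [0,0,-0.1,0,0,0,1],
    [0,0,0,0,0,0,1],
    [0,0,0,0,0,0,1]
  ]
}}

```text
clock: 11.1
position: [0.5892, 0.1829, 0.3347]
tcp_rot: [3.111, 0.433, -0.0]
wrist_force: [-0.1, 0.1, -0.9]
gripper_width: 0.0261
grip_force: 59.4
```

Request:
{"api": "jog_arm", "payload": {
  "series": [
    [0,0,-0.05,0,0,0,1],
    [0,0,-0.05,0,0,0,1],
    [0,0,-0.05,0,0,0,1],
    [0,0,0,0,0,0,1],
    [0,0,0,0,0,0,1],
    [0,0,0,0,0,0,1],
    [0,0,0,0,0,0,1],
    [0,0,0,0,0,0,1],
    [0,0,0,0,0,0,1],
    [0,0,0,0,0,0,1]
  ]
}}

```text
clock: 11.93
position: [0.5891, 0.1829, 0.331]
tcp_rot: [3.111, 0.433, 0.0]
wrist_force: [0.7, 0.0, -0.9]
gripper_width: 0.0262
grip_force: 59.4
```

Request:
{"api": "jog_arm", "payload": {
  "series": [
    [0,0,-0.04,0,0,0,1],
    [0,0,-0.04,0,0,0,1],
    [0,0,-0.04,0,0,0,1],
    [0,0,0,0,0,0,1],
    [0,0,0,0,0,0,1],
    [0,0,0,0,0,0,1],
    [0,0,0,0,0,0,1],
    [0,0,0,0,0,0,1],
    [0,0,0,0,0,0,1],
    [0,0,0,0,0,0,1]
  ]
}}

```text
clock: 12.77
position: [0.5891, 0.1828, 0.328]
tcp_rot: [3.111, 0.433, 0.0]
wrist_force: [-0.0, 0.6, -0.6]
gripper_width: 0.0264
grip_force: 59.5
```

Request:
{"api": "jog_arm", "payload": {
  "series": [
    [0,0,-0.04,0,0,0,1],
    [0,0,0,0,0,0,1],
    [0,0,0,0,0,0,1],
    [0,0,0,0,0,0,1],
    [0,0,0,0,0,0,1],
    [0,0,0,0,0,0,1],
    [0,0,0,0,0,0,1],
    [0,0,0,0,0,0,1],
    [0,0,0,0,0,0,1],
    [0,0,0,0,0,0,1]
  ]
}}

```text
clock: 13.6
position: [0.5892, 0.1828, 0.3275]
tcp_rot: [3.111, 0.433, 0.001]
wrist_force: [-2.4, -0.9, 6.0]
gripper_width: 0.0261
grip_force: 59.8
```

Contact: the collar is on the eye at 0.3275, where I expected it. Now I open slowly and retreat upward.

Request:
{"api": "jog_arm", "payload": {
  "series": [
    [0,0,0,0,0,0,0.6],
    [0,0,0,0,0,0,0.5],
    [0,0,0,0,0,0,0.4],
    [0,0,0,0,0,0,0.2],
    [0,0,0,0,0,0,0],
    [0,0,0,0,0,0,0],
    [0,0,0,0,0,0,0],
    [0,0,0,0,0,0,0],
    [0,0,0,0,0,0,0],
    [0,0,0,0,0,0,0]
  ]
}}

```text
clock: 14.43
position: [0.5891, 0.1829, 0.327]
tcp_rot: [3.111, 0.433, 0.0]
wrist_force: [-0.7, -0.1, 0.3]
gripper_width: 0.0852
grip_force: 0.0
```

Request:
{"api": "jog_arm", "payload": {
  "series": [
    [0,0,0.2,0,0,0,0],
    [0,0,0.4,0,0,0,0],
    [0,0,0.6,0,0,0,0],
    [0,0,0.8,0,0,0,0],
    [0,0,0.8,0,0,0,0],
    [0,0,0.8,0,0,0,0],
    [0,0,0.6,0,0,0,0],
    [0,0,0.4,0,0,0,0],
    [0,0,0,0,0,0,0],
    [0,0,0,0,0,0,0]
  ]
}}

```text
clock: 15.27
position: [0.5892, 0.1829, 0.4426]
tcp_rot: [3.112, 0.433, 0.002]
wrist_force: [0.3, -0.4, 0.1]
gripper_width: 0.0855
grip_force: 0.0
```

```bash
python3 - <<'E'
from h import *
im=get_image("scene");w=pts(im)
m=(abs(w[...,0]-.59)<.035)&(abs(w[...,1]-.183)<.035)
for a,b in((.172,.2),(.1445,.152)):
    p=w[m&(w[...,2]>a)&(w[...,2]<b)];print(a,len(p),np.median(p,0).round(4),p.max(0).round(4))
i=im["pixels"][80:300,320:460];cv2.imwrite("pics/end.png",cv2.resize(i,None,fx=2.7,fy=2.7,interpolation=2)[...,::-1])
E
```

```text
0.172 153 [0.5946 0.1823 0.1805] [0.6046 0.1961 0.1829]
0.1445 197 [0.5996 0.18   0.1463] [0.6142 0.206  0.1519]
```

View pics/end.png

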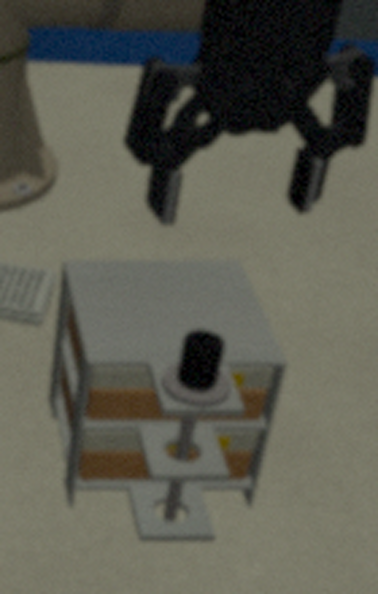

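The collar is flat on the top eye at crop (197,382), and the shank passes through the middle eye (183,450) and the lowest eye (172,510). The gripper is clear.

```bash
python3 -c "
from plant import finish_job;print(finish_job())"
```

```text
the job is handed in; nothing more can be done
None
```

The long rod is threaded through all three eyes with its collar resting on the top eye; it was lowered in the gripper and released, the short rod was left in the block, and the job was handed in after about 15 s of robot time.

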